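Tyre gauge out of the lidded garage caddy

TASK

Get the tyre pressure gauge out of the pale green caddy. Lift the loose lid off by its black knob and set it down flat, knob up, in the middle of the round black rubber mat; then take out the red-handled gauge and lay it flat, dial up, in the middle of the blue tray, leaving the brush and the wrench inside the caddy. Set both down without dropping them, and do not disturb the other things on the shelf.

Things in the scene. Friction and masses are not known exactly. Their poses are not given: they have to be found in the camera images.
- caddy: Pale green open square plastic caddy, 200 x 200 mm, 50 mm high, walls and floor 4 mm thick, fixed. Origin: centre of its underside; x and y along its sides, z up. The gauge, brush and wrench lie in it along its x, side by side in lanes about 54 mm apart, in any order, on the floor 4 mm above the origin.
- caddy_lid: Loose pale green lid, 200 x 200 mm, about 0.22 kg: a plate (z 8 to 13 mm) over a square 180 mm locating flange (z 0 to 8 mm; 6 mm of play per side in the caddy). Origin: centre of the flange's lower edge, z up. Central black round knob, 34 mm in diameter from z 22 to 46 mm, top at z 51 mm. On the caddy its origin is 42 mm above the caddy's; set down, it stands on the flange.
- mat: Round black rubber mat, 250 mm in diameter, 4 mm thick, fixed on the marble. Origin: centre of its underside.
- tray: Shallow blue open tray, 220 mm (its x) by 150 mm (its y), 18 mm high, walls and floor 4 mm thick, fixed. Origin: centre of its underside.
- gauge: Tyre gauge, 155 mm long, about 0.18 kg, lying along its x, dial up (z up). Red straight handle 20 mm wide (y), 28 mm high, from x = -70 to 17 mm; black round dial case with white face, diameter 56 mm, 30 mm high, centred at x = 45 mm; brass tip at x = -82 mm. Origin: on its underside near mid-length; a good grip is across the handle at x = -12 mm.
- brush: Flat brush with pale wooden handle, grey ferrule and black head, 146 mm long, 30 mm wide, 22 mm high, lying in the caddy along its x; to be left in the caddy. Origin: on its underside, near mid-length.
- wrench: Steel socket wrench, 144 mm long, 30 mm wide, 24 mm high, lying in the caddy along its x; to be left in the caddy. Origin: on its underside, near mid-length.
- sprayer: White trigger spray bottle, 84 mm in diameter, 245 mm high, standing at the left side. Origin: centre of its underside. Not to be disturbed.
- jar: Glass jar with a clipped-on lid, 100 mm in diameter, 148 mm high, standing at the right side. Origin: centre of its underside. Not to be disturbed.
- lug_nut: Chrome lug nut, 48 mm wide, 45 mm high, standing behind and right of the work things. Origin: centre of its underside. Not to be disturbed.
- pad_clip: White spring-clip holder gripping a grey pad, 60 x 110 mm, 72 mm high, standing towards the back. Origin: centre of its underside. Not to be disturbed.

How it is judged (in metres and radians):
On the way, in this order (a step that is already met when the one before it is completed fails the run):
1. the lid is held by the gripper, clear above the caddy (z of caddy_lid in the frame of caddy above 0.07 m and contact force between the fingers and caddy_lid above 0.5 N), for 0.1 s.
2. the lid lies flat, knob up, on the mat, let go (horizontal distance between caddy_lid and mat below 0.06 m and height (world z) of caddy_lid below 0.016 m and angle between caddy_lid's own z axis and vertical below 0.1 rad and contact force between the fingers and caddy_lid below 0.1 N), for 0.2 s.
3. the gauge is held by the gripper, lifted out of the caddy (z of gauge in the frame of caddy above 0.055 m and contact force between the fingers and gauge above 0.5 N), for 0.1 s.
At the end, for the whole second after the job is handed in: Lid flat on the mat, knob up (tilt < 0.1 rad, origin < 16 mm above the marble), within 60 mm of its centre; gauge flat, dial up, on the tray floor (tilt < 0.15 rad, origin < 14 mm up), within 50 mm of its centre; both at rest; brush and wrench inside the caddy (horizontal distance between caddy_lid and mat below 0.06 m and height (world z) of caddy_lid below 0.016 m and angle between caddy_lid's own z axis and vertical below 0.1 rad and horizontal distance between gauge and tray below 0.05 m and height (world z) of gauge below 0.014 m and angle between gauge's own z axis and vertical below 0.15 rad and linear speed of each of gauge, caddy_lid below 0.02 m/s and x of brush in the frame of caddy between -0.096 and 0.096 m and y of brush in the frame of caddy between -0.096 and 0.096 m and z of each of brush, wrench in the frame of caddy below 0.045 m and x of wrench in the frame of caddy between -0.096 and 0.096 m and y of wrench in the frame of caddy between -0.096 and 0.096 m); the robot touches nothing.
It fails at once if the lid is let go (dropped or left propped) more than 35 mm above the marble away from where it started (distance of caddy_lid from where it was at the start of the episode above 0.05 m and height (world z) of caddy_lid above 0.035 m and contact force between the fingers and caddy_lid below 0.05 N).
It fails at once if the gauge is let go more than 40 mm above the marble away from where it started (distance of gauge from where it was at the start of the episode above 0.05 m and height (world z) of gauge above 0.04 m and contact force between the fingers and gauge below 0.05 N).
It fails at once if the sprayer, jar, lug nut or pad clip is shifted by more than 30 mm or tipped over (distance of any of sprayer, jar, lug_nut, pad_clip from where it was at the start of the episode above 0.03 m or angle between any of sprayer, jar, lug_nut, pad_clip's own z axis and vertical above 0.5 rad).
It also fails if it takes over 72 s, if anything falls off the work surface, if the arm or the gripper's body presses on something with over 40 N, if the wrist force passes 120 N, or if a joint passes its speed limit or range.

ROBOT

A 6-joint arm with a two-finger parallel gripper is mounted at the origin on the work surface. World frame = base frame: x ahead of the robot, y to its left, z up, the work surface at z = 0. Lengths are in mm, angles in rad, forces in N, time in s.
With the tool pointing down it reaches from about 275 to 1000 mm from the base axis. Payload 8.4 kg.
Tool frame: the origin (TCP) lies at the very end of the fingers, on their centre line; the grasp point (between the pads) lies 19 mm behind it; z points along the fingers, y is the direction in which the jaws open and shut (so a half turn about z gives the same grasp; the last joint's range is limited). The gripper opens to 85 mm and grips with 20 to 120 N. Pads are 22 mm wide; open, the fingers measure 114 mm over their backs; the gripper's body (76 mm by 85 mm) begins 54 mm behind the grasp point. The pads swing forward as they close: fully open they stand 13 mm farther back than shut.
Start: joints at [1.104, 0.353, 1.633, -0, 1.155, -0.002], TCP at [280.152, 558.698, 231.281] pointing down, gripper open.
Joint ranges: [-2.63, 2.63], [-0.92, 2.1], [0.06, 2.66], [-1.3, 4.44], [0, 2.69], [-3.02, 3.02]. Speed limits (rad/s): [2.22, 2.22, 2.79, 3.14, 3.14, 3.14].

INTERFACE

Orientations are given as [roll, pitch, yaw] about the fixed x, y, z axes, in that order (R = Rz(yaw) Ry(pitch) Rx(roll)).
In Python, from rig import r gives the robot as it stands.
- The arm moves only by the tool move_arm, never from a script. Its argument "increments" is a list of rows, each an object of numbers: "tx", "ty", "tz": the shift along the tool's x, y, z in cm; "rx", "ry", "rz": the turn, a rotation vector about the tool's x, y, z in degrees; "gripper": the gripper's target within -1 to 1 (fully open at 1, half-way at 0, shut at -1). A call has 1 to 12 rows; each row shifts and turns the commanded pose from where the row before left it, along the tool's axes as they then stand; what a row does not reach is not made up. A row lasts 1/10 s, in which the tool goes at most 50 mm and 8.59 degrees, less where a joint would pass 70% of its speed; a pose out of reach is approached as far as the arm can. A call is refused whole if a number of a shift passes 5 or a number of a turn 8.59, either way. A call with a gripper value outside its range is refused whole. The fingers move at their own pace and stop on an object; "squeeze" is the grip in N (left out, the last holds). Time passes only in rows, so rows that do not move let the fingers close. It gives the time, the measured TCP pose, the force and the opening at its end, in the units of the state.
- r.sense(): the state, without advancing time (a new reading comes with each control period).
- r.grab_frame(name): name is "scene" or "top" or "wrist"; returns (picture, depth): 480x640x3 uint8, red, green, blue; 480x640 float32, mm along the optical axis (not along the pixel's ray), 0 where there is no reading.
- r.camera_model(name): a dict with "fx", "fy", "cx", "cy" (pixels), "R" (3x3) and "t" (3): a world point X has camera coordinates R X + t; the wrist camera has in their place "hand_eye" (4x4, takes a point from camera to tool coordinates, whose origin is the TCP and whose axes are the flange's). Camera axes: x right, y down, z forward; pixel columns grow to the right and rows downward; lengths in mm; the calibration is good to about 2 mm. A picture is of the moment at which its call begins: read the wrist's pose just before it. camera_model takes no time and is no camera call.
- r.sign_off(): hands the job in, once; it reports no verdict.
Trained networks look in the newest picture that a camera, given by its name, has taken for a name from the list of things; names that differ only in an ending like _2 or _b are one class to them, and where a whole thing is asked for, a point or a joint stands for the part that bears it (a point fixed in the world has none). Each returns a list of dicts, best first, with "confidence" (0 to 1); they miss things now and then, are a little off and sometimes report something else, mostly with a low value. They report only what shows in the picture. A call takes as long as a camera call.
- r.cut_out(query, camera): "mask" (480x640 bool, what is visible of it) and "bbox" ([left, top, right, bottom] in pixels, round what is visible of it).
- r.place_of(query, camera): "location" ([row, column] in pixels: a listed point, or the origin of a listed thing).
The state is a dict: "clock": time; "qpos": joint angles; "qvel": joint speeds; "joint_efforts": joint torques, N m; "eef_pos": TCP position; "tcp_rot": TCP orientation; "contact_force": force on the tool from outside, world axes, zero at the start; "wrist_torque": the same for the moment, N m; "opening": opening from 0.0 (shut) to 1.0 (fully open).
Only numpy, scipy, OpenCV 4.12 (cv2) and the standard library are available. Lean on these libraries where they do the work, as an engineer would, in place of code of your own. Each camera call takes 0.05 s, during which the arm holds its last target. There are 200 camera calls.

## Working session

There is one attempt and no reset: what is moved stays moved. The work goes in short steps, Python scripts to look and compute and a tool call to move; the robot and the scene stay as the last step left them, time stands still between calls to the robot, and variables do not carry over. Pictures are saved under pics/ and viewed, about 8 in all and at most 12, crops included, and the job is handed in when it is done.

Besides the shell and the picture viewer there is one more tool, called as a command line: name --argument value ..., lists and objects as JSON in quotes. move_arm: Moves the arm, as the interface text tells. Its arguments: {"type":"object","properties":{"increments":{"type":"array","items":{"type":"object","properties":{"tx":{"type":"number"},"ty":{"type":"number"},"tz":{"type":"number"},"rx":{"type":"number"},"ry":{"type":"number"},"rz":{"type":"number"},"gripper":{"type":"number"}}}},"squeeze":{"type":"number"}},"required":["increments"]}

```bash
mkdir -p pics; cat > h.py <<'E'
import numpy as np, cv2
from rig import r
from scipy.spatial.transform import Rotation as Ro
def cloud(name,s=None):
    im,d=r.grab_frame(name); m=r.camera_model(name)
    v,u=np.mgrid[:480,:640]
    P=np.dstack([(u-m['cx'])/m['fx']*d,(v-m['cy'])/m['fy']*d,d]).astype(float)
    if 'R' in m: W=(P-np.array(m['t']))@np.array(m['R'])
    else:
        H=np.array(m['hand_eye']); T=P@H[:3,:3].T+H[:3,3]
        W=T@Ro.from_euler('xyz',s['tcp_rot']).as_matrix().T+np.array(s['eef_pos'])
    W[d==0]=np.nan
    return im,W
def save(im,n): cv2.imwrite('pics/'+n,im[:,:,::-1])
E
python3 - <<'E'
from h import *
s=r.sense(); print(s['clock'],s['eef_pos'],s['tcp_rot'],s['opening'])
im,W=cloud('top'); save(im,'top.png')
for q in ['caddy_lid','caddy','mat','tray','sprayer','jar','lug_nut','pad_clip']:
    o=r.cut_out(q,'top')
    for e in o[:1]:
        p=W[e['mask']]; p=p[~np.isnan(p[:,0])]
        b=p[p[:,2]>np.percentile(p[:,2],30)-3] 
        rc=cv2.minAreaRect(p[:,:2].astype(np.float32))
        print(q,round(e['confidence'],2),e['bbox'],'min/max',p.min(0).round(),p.max(0).round(),'rect',np.round(rc[0]),np.round(rc[1]),round(rc[2],1))
    l=r.place_of(q,'top')
    if l: a,b=map(int,l[0]['location']); print('   loc',a,b,W[a,b].round(),round(l[0]['confidence'],2))
print(r.sense()['clock'])
E
```

```text
0.0 [279.9352359  558.28204116 230.56615736] [-3.14020884e+00 -4.54996114e-06  2.67678105e+00] 1.0007633799551285
caddy_lid 0.66 [215.0, 228.9, 274.6, 287.6] min/max [424. 197.  45.] [624. 397.  98.] rect [523. 297.] [200. 199.] 0.3
   loc 260 246 [507. 296.  55.] 0.6
   loc 261 417 [ 497. -311.    1.] 0.6
mat 0.95 [384.2, 228.7, 449.4, 296.8] min/max [ 375. -435.   -7.] [ 623. -184.   17.] rect [ 497. -311.] [249. 245.] 43.3
   loc 262 416 [ 493. -306.    5.] 0.76
tray 0.75 [307.0, 205.1, 352.2, 266.2] min/max [489. -76.  -8.] [716.  83.  28.] rect [604.   4.] [226. 151.] 3.0
   loc 194 407 [ 742. -285.   25.] 0.33
sprayer 0.58 [130.2, 261.4, 178.0, 292.9] min/max [392. 538.  -2.] [495. 679. 251.] rect [440. 601.] [ 81. 134.] 29.5
   loc 278 167 [441. 542. 132.] 0.98
jar 0.63 [307.4, 204.1, 352.0, 265.8] min/max [489. -74.  -8.] [713.  83.  26.] rect [602.   4.] [221. 150.] 3.3
   loc 259 492 [ 482. -536.  119.] 0.66
lug_nut 0.69 [402.9, 189.2, 417.3, 202.9] min/max [ 713. -322.    1.] [ 749. -276.   53.] rect [ 730. -298.] [41. 39.] 71.3
   loc 198 410 [ 721. -291.   44.] 0.4
pad_clip 0.88 [245.4, 187.7, 275.4, 210.9] min/max [702. 200.  -4.] [777. 313.  81.] rect [739. 256.] [ 59. 112.] 11.7
   loc 202 257 [718. 261.  47.] 0.64
0.85
```

View pics/top.png

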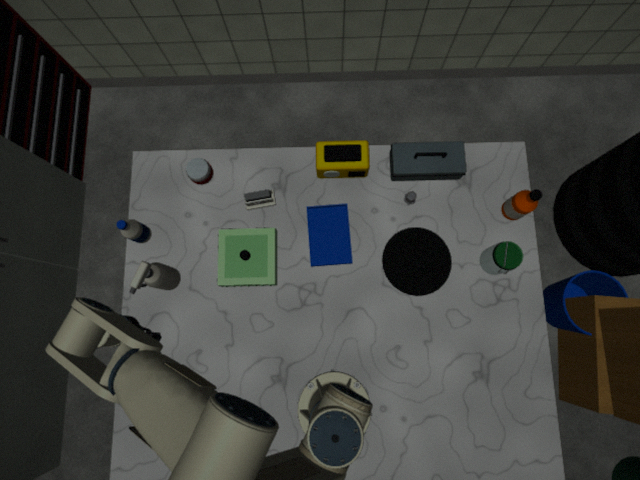

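The top view shows the lid with its knob at about row 255, column 245. The blue tray is at (235, 329) and the mat at (262, 417). I take the lid at (523, 297), tray at (603, 4) and mat at (497, -311). The sizes match the given ones. The networks' "jar" result was actually the tray, so I ignore it.

move_arm --increments '[{"tx":-4.2,"ty":-1.55,"tz":0.6,"gripper":1},{"tx":-4.2,"ty":-1.55,"tz":0.6},{"tx":-4.2,"ty":-1.55,"tz":0.6},{"tx":-4.2,"ty":-1.55,"tz":0.6},{"tx":-4.2,"ty":-1.55,"tz":0.6},{"tx":-4.2,"ty":-1.55,"tz":0.6},{"tx":-4.2,"ty":-1.55,"tz":0.6},{"tx":-4.0,"ty":-1.55,"tz":0.6},{"tx":0},{"tx":0}]' --squeeze 40

```text
invalid input
```

```bash
python3 - <<'E'
from h import *
s=r.sense(); print(s['clock'],s['eef_pos'],s['tcp_rot'],s['contact_force'])
im,W=cloud('wrist',s); save(im,'w1.png')
k=(W[:,:,2]>84)&(W[:,:,2]<102)&(np.hypot(W[:,:,0]-523,W[:,:,1]-297)<40)
p=W[k];print('knob',k.sum(),cv2.minEnclosingCircle(p[:,:2].astype(np.float32)),np.median(p,0))
k=(W[:,:,2]>48)&(W[:,:,2]<62); print('plate z',np.median(W[k][:,2]))
l=r.place_of('caddy_lid','wrist'); print(l[:1])
E
```

```text
0.85 [280.15620684 558.69595683 231.30944007] [3.14156407e+00 2.02311632e-05 2.67681687e+00] [-0.20936311  0.34980206  0.18557438]
knob 0 ((0.0, 0.0), 0.0) [nan nan nan]
plate z 54.53520318548357
[]
  return _methods._mean(a, axis=axis, dtype=dtype,
  ret = um.true_divide(
```

View pics/w1.png

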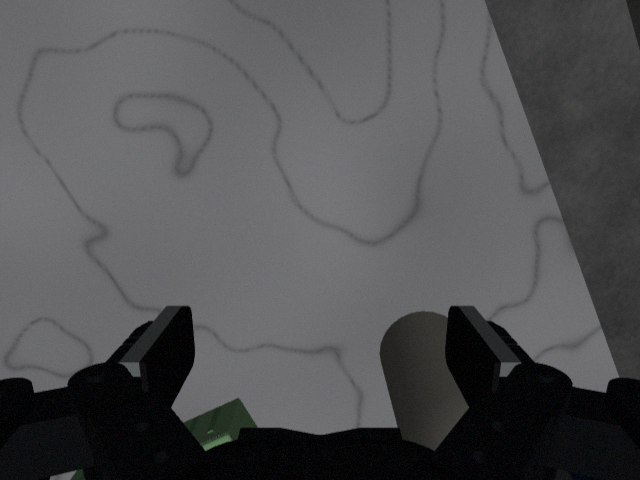

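The wrist view shows marble, with the sprayer at about (370, 420) and the lid edge at (425, 220). The arm has not moved because the call was refused. I'll resend it with every field in every row.

move_arm --increments '[{"tx":-4.2,"ty":-1.55,"tz":0.6,"rx":0,"ry":0,"rz":0,"gripper":1},{"tx":-4.2,"ty":-1.55,"tz":0.6,"rx":0,"ry":0,"rz":0,"gripper":1},{"tx":-4.2,"ty":-1.55,"tz":0.6,"rx":0,"ry":0,"rz":0,"gripper":1},{"tx":-4.2,"ty":-1.55,"tz":0.6,"rx":0,"ry":0,"rz":0,"gripper":1},{"tx":-4.2,"ty":-1.55,"tz":0.6,"rx":0,"ry":0,"rz":0,"gripper":1},{"tx":-4.2,"ty":-1.55,"tz":0.6,"rx":0,"ry":0,"rz":0,"gripper":1},{"tx":-4.2,"ty":-1.55,"tz":0.6,"rx":0,"ry":0,"rz":0,"gripper":1},{"tx":-4.0,"ty":-1.55,"tz":0.6,"rx":0,"ry":0,"rz":0,"gripper":1},{"tx":0,"ty":0,"tz":0,"rx":0,"ry":0,"rz":0,"gripper":1}]' --squeeze 40

```text
clock: 1.85
eef_pos: [525.9, 294.4, 182.6]
tcp_rot: [-3.141, 0.001, 2.673]
contact_force: [-0.5, -0.5, 0.3]
opening: 0.999
```

```bash
python3 - <<'E'
from h import *
s=r.sense(); print(s['clock'],s['eef_pos'],s['tcp_rot'],s['contact_force'])
im,W=cloud('wrist',s); save(im,'w2.png')
k=(W[:,:,2]>84)&(W[:,:,2]<102)&(np.hypot(W[:,:,0]-523,W[:,:,1]-297)<40)
p=W[k];print('knob',k.sum())
if k.sum(): print(cv2.minEnclosingCircle(p[:,:2].astype(np.float32)),np.median(p,0))
k=(W[:,:,2]>48)&(W[:,:,2]<62); print('plate z',np.median(W[k][:,2]))
im,W=cloud('top')
k=(W[:,:,2]>75)&(W[:,:,2]<105)&(np.hypot(W[:,:,0]-523,W[:,:,1]-297)<40)
print('top knob',k.sum(), np.median(W[k],0) if k.sum() else 0)
E
```

```text
1.85 [525.85264638 294.35592919 182.55072874] [-3.14051746e+00  9.58268418e-04  2.67306162e+00] [-0.48553113 -0.54631897  0.28957915]
knob 2585
((522.6708374023438, 296.0496520996094), 17.052480697631836) [521.14301285 296.95977503  92.85376   ]
plate z 55.74686456091749
top knob 0 0
```

View pics/w2.png

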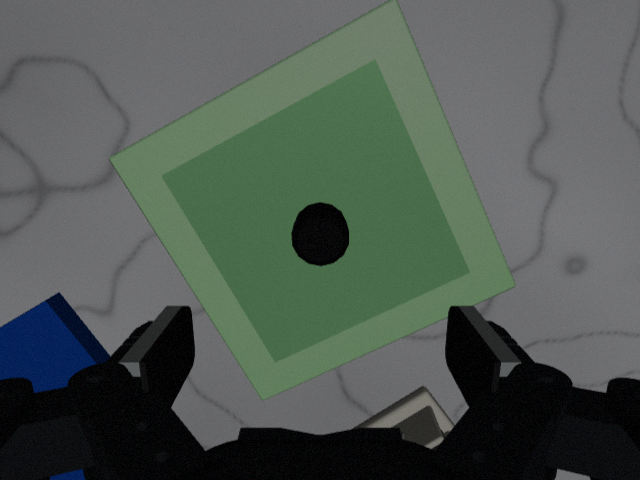

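The knob is at (233, 320) in the picture, which puts it at (522.5, 296.2, 92.9) with radius 17. This matches the given knob size. Next I descend and grip it.

move_arm --increments '[{"tx":0.38,"ty":0,"tz":2.5,"rx":0,"ry":0,"rz":0,"gripper":1},{"tx":0,"ty":0,"tz":3,"rx":0,"ry":0,"rz":0,"gripper":1},{"tx":0,"ty":0,"tz":3,"rx":0,"ry":0,"rz":0,"gripper":1},{"tx":0,"ty":0,"tz":2.2,"rx":0,"ry":0,"rz":0,"gripper":1},{"tx":0,"ty":0,"tz":1.2,"rx":0,"ry":0,"rz":0,"gripper":1},{"tx":0,"ty":0,"tz":0.3,"rx":0,"ry":0,"rz":0,"gripper":1},{"tx":0,"ty":0,"tz":0,"rx":0,"ry":0,"rz":0,"gripper":1},{"tx":0,"ty":0,"tz":0,"rx":0,"ry":0,"rz":0,"gripper":-1},{"tx":0,"ty":0,"tz":0,"rx":0,"ry":0,"rz":0,"gripper":-1},{"tx":0,"ty":0,"tz":0,"rx":0,"ry":0,"rz":0,"gripper":-1},{"tx":0,"ty":0,"tz":0,"rx":0,"ry":0,"rz":0,"gripper":-1},{"tx":0,"ty":0,"tz":0,"rx":0,"ry":0,"rz":0,"gripper":-1}]' --squeeze 60

```text
clock: 3.15
eef_pos: [520.1, 299.9, 62.2]
tcp_rot: [3.141, 0.0, 2.677]
contact_force: [-1.7, -1.3, 7.9]
opening: 0.373
```

move_arm --increments '[{"tx":0,"ty":0,"tz":0,"rx":0,"ry":0,"rz":0,"gripper":-1},{"tx":0,"ty":0,"tz":0,"rx":0,"ry":0,"rz":0,"gripper":-1},{"tx":0,"ty":0,"tz":0,"rx":0,"ry":0,"rz":0,"gripper":-1},{"tx":0,"ty":0,"tz":0,"rx":0,"ry":0,"rz":0,"gripper":-1}]' --squeeze 60

```text
clock: 3.55
eef_pos: [520.1, 299.9, 62.3]
tcp_rot: [3.141, 0.0, 2.677]
contact_force: [-1.5, -0.7, 7.5]
opening: 0.375
```

move_arm --increments '[{"tx":0,"ty":0,"tz":-0.5,"rx":0,"ry":0,"rz":0,"gripper":-1},{"tx":0,"ty":0,"tz":-1,"rx":0,"ry":0,"rz":0,"gripper":-1},{"tx":0,"ty":0,"tz":-1.5,"rx":0,"ry":0,"rz":0,"gripper":-1},{"tx":0,"ty":0,"tz":-2,"rx":0,"ry":0,"rz":0,"gripper":-1},{"tx":0,"ty":0,"tz":-2,"rx":0,"ry":0,"rz":0,"gripper":-1},{"tx":0,"ty":0,"tz":-2,"rx":0,"ry":0,"rz":0,"gripper":-1},{"tx":0,"ty":0,"tz":-1,"rx":0,"ry":0,"rz":0,"gripper":-1},{"tx":0,"ty":0,"tz":0,"rx":0,"ry":0,"rz":0,"gripper":-1},{"tx":0,"ty":0,"tz":0,"rx":0,"ry":0,"rz":0,"gripper":-1}]' --squeeze 60

```text
clock: 4.45
eef_pos: [519.5, 299.7, 161.1]
tcp_rot: [-3.141, -0.0, 2.677]
contact_force: [-0.3, 0.5, -2.3]
opening: 0.374
```

```bash
python3 - <<'E'
from h import *
s=r.sense(); print(s['clock'],s['eef_pos'],s['tcp_rot'],s['contact_force'],s['opening'])
im,W=cloud('wrist',s); im2,W2=cloud('top'); save(cv2.hconcat([cv2.resize(im,(400,300)),cv2.resize(im2[150:330,120:360],(400,300))]),'w3.png')
k=(W[:,:,2]>125)&(W[:,:,2]<165)&(np.hypot(W[:,:,0]-523,W[:,:,1]-297)<150); p=W[k]
print(k.sum(), p.min(0),p.max(0)); A=np.c_[p[:,:2]-[523,297],np.ones(len(p))]; print('plane',np.linalg.lstsq(A,p[:,2],rcond=None)[0])
k=(W2[:,:,2]<50)&(W2[:,:,2]>6)&(abs(W2[:,:,0]-523)<120)&(abs(W2[:,:,1]-297)<120)
k=(W2[:,:,2]>115)&(W2[:,:,2]<180)&(abs(W2[:,:,0]-523)<120)&(abs(W2[:,:,1]-297)<120);print(k.sum())
E
```

```text
4.45 [519.5009934  299.73246109 161.14317561] [-3.14148456e+00 -8.94666435e-05  2.67684199e+00] [-0.26231602  0.53453564 -2.32539482] 0.37420931199591884
167403 [422.66693556 197.13845491 150.91691967] [623.01122308 398.31230889 164.96565744]
plane [ 1.95297532e-03 -2.03440270e-05  1.54671965e+02]
1346
```

View pics/w3.png

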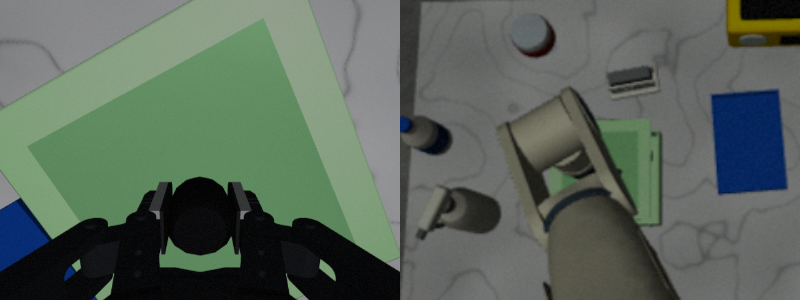

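The lid is held and level: plate top at 154.7 and tilt about 0.002. The lid origin is 19.4 mm below the TCP. Now I carry it to the mat.

move_arm --increments '[{"tx":-0.39,"ty":-0.87,"tz":0,"rx":0,"ry":0,"rz":0,"gripper":-1},{"tx":-0.78,"ty":-1.74,"tz":0,"rx":0,"ry":0,"rz":0,"gripper":-1},{"tx":-1.17,"ty":-2.6,"tz":0,"rx":0,"ry":0,"rz":0,"gripper":-1},{"tx":-1.56,"ty":-3.47,"tz":0,"rx":0,"ry":0,"rz":0,"gripper":-1},{"tx":-1.56,"ty":-3.47,"tz":0,"rx":0,"ry":0,"rz":0,"gripper":-1},{"tx":-1.56,"ty":-3.47,"tz":0,"rx":0,"ry":0,"rz":0,"gripper":-1},{"tx":-1.56,"ty":-3.47,"tz":0,"rx":0,"ry":0,"rz":0,"gripper":-1},{"tx":-1.56,"ty":-3.47,"tz":0,"rx":0,"ry":0,"rz":0,"gripper":-1},{"tx":-1.56,"ty":-3.47,"tz":0,"rx":0,"ry":0,"rz":0,"gripper":-1},{"tx":-1.56,"ty":-3.47,"tz":0,"rx":0,"ry":0,"rz":0,"gripper":-1},{"tx":-1.56,"ty":-3.47,"tz":0,"rx":0,"ry":0,"rz":0,"gripper":-1},{"tx":-1.56,"ty":-3.47,"tz":0,"rx":0,"ry":0,"rz":0,"gripper":-1}]' --squeeze 60

```text
clock: 5.75
eef_pos: [501.3, -101.8, 161.0]
tcp_rot: [-3.141, -0.001, 2.676]
contact_force: [0.9, 0.0, -1.1]
opening: 0.378
```

move_arm --increments '[{"tx":-1.56,"ty":-3.47,"tz":0,"rx":0,"ry":0,"rz":0,"gripper":-1},{"tx":-1.56,"ty":-3.47,"tz":0,"rx":0,"ry":0,"rz":0,"gripper":-1},{"tx":-1.56,"ty":-3.47,"tz":0,"rx":0,"ry":0,"rz":0,"gripper":-1},{"tx":-1.56,"ty":-3.47,"tz":0,"rx":0,"ry":0,"rz":0,"gripper":-1},{"tx":-1.17,"ty":-2.6,"tz":0,"rx":0,"ry":0,"rz":0,"gripper":-1},{"tx":-0.78,"ty":-1.74,"tz":0,"rx":0,"ry":0,"rz":0,"gripper":-1},{"tx":-0.39,"ty":-0.87,"tz":0,"rx":0,"ry":0,"rz":0,"gripper":-1},{"tx":0,"ty":0,"tz":0,"rx":0,"ry":0,"rz":0,"gripper":-1},{"tx":0,"ty":0,"tz":0,"rx":0,"ry":0,"rz":0,"gripper":-1}]' --squeeze 60

```text
clock: 6.65
eef_pos: [493.6, -307.5, 161.0]
tcp_rot: [3.141, -0.001, 2.677]
contact_force: [0.1, 1.1, -2.9]
opening: 0.377
```

```bash
python3 - <<'E'
from h import *
s=r.sense(); print(s['clock'],s['eef_pos'],s['tcp_rot'],s['contact_force'],s['opening'])
im,W=cloud('wrist',s)
k=(W[:,:,2]>135)&(W[:,:,2]<170); p=W[k]
A=np.c_[p[:,:2],np.ones(len(p))]; print('plane',np.linalg.lstsq(A,p[:,2],rcond=None)[0], np.median(p[:,2]))
# caddy contents from top and scene
im,W=cloud('top'); save(cv2.resize(im[215:300,200:360],(800,425),interpolation=cv2.INTER_CUBIC),'t2.png')
for q in ['gauge','brush','wrench']:
  for e in r.cut_out(q,'top')[:1]:
    p=W[e['mask']]; print(q,e['confidence'],e['bbox'],np.nanmedian(p,0),cv2.minAreaRect(p[~np.isnan(p[:,0])][:,:2].astype(np.float32)))
E
```

```text
6.65 [ 493.5886704  -307.52237431  161.04106077] [ 3.14115596e+00 -9.78455869e-04  2.67685582e+00] [ 0.07117592  1.05361547 -2.85444756] 0.3770591229719484
plane [2.55900181e-03 5.86327791e-04 1.53594472e+02] 154.5483924940527
gauge 0.68 [252.8, 234.4, 271.3, 279.3] [550.71466198 240.03236456  32.83356917] ((528.2658081054688, 248.44790649414062), (55.73430633544922, 155.22955322265625), 81.0196304321289)
brush 0.8 [226.5, 239.2, 240.7, 275.3] [530.3534279  346.88606633  24.6387068 ] ((524.2709350585938, 349.4619140625), (30.926408767700195, 145.12051391601562), 88.23493194580078)
wrench 0.74 [244.0, 238.1, 254.2, 274.6] [512.26657021 293.28904716  18.66893825] ((521.0621337890625, 291.4828796386719), (134.662109375, 21.30079460144043), 2.0607216358184814)
```

View pics/t2.png

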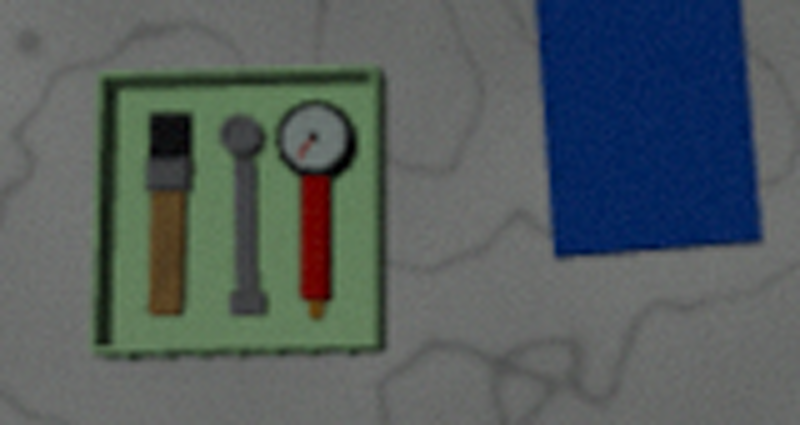

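The caddy now shows the brush on the left, the wrench in the middle, and the gauge on the right with its dial towards +x and handle along x. The lid is still level over the mat, so I lower it.

move_arm --increments '[{"tx":0,"ty":0,"tz":2,"rx":0,"ry":0,"rz":0,"gripper":-1},{"tx":0,"ty":0,"tz":3,"rx":0,"ry":0,"rz":0,"gripper":-1},{"tx":0,"ty":0,"tz":3,"rx":0,"ry":0,"rz":0,"gripper":-1},{"tx":0,"ty":0,"tz":2.5,"rx":0,"ry":0,"rz":0,"gripper":-1},{"tx":0,"ty":0,"tz":1.5,"rx":0,"ry":0,"rz":0,"gripper":-1},{"tx":0,"ty":0,"tz":0.8,"rx":0,"ry":0,"rz":0,"gripper":-1},{"tx":0,"ty":0,"tz":0.4,"rx":0,"ry":0,"rz":0,"gripper":-1},{"tx":0,"ty":0,"tz":0.3,"rx":0,"ry":0,"rz":0,"gripper":-1},{"tx":0,"ty":0,"tz":0,"rx":0,"ry":0,"rz":0,"gripper":-1},{"tx":0,"ty":0,"tz":0,"rx":0,"ry":0,"rz":0,"gripper":-1}]' --squeeze 60

```text
clock: 7.9
eef_pos: [494.4, -308.7, 27.1]
tcp_rot: [-3.141, 0.001, 2.677]
contact_force: [0.6, -0.1, -1.6]
opening: 0.377
```

Commanded depth is about 26 mm and there is no contact yet. I go down slowly a little further.

move_arm --increments '[{"tx":0,"ty":0,"tz":0.1,"rx":0,"ry":0,"rz":0,"gripper":-1},{"tx":0,"ty":0,"tz":0.1,"rx":0,"ry":0,"rz":0,"gripper":-1},{"tx":0,"ty":0,"tz":0.1,"rx":0,"ry":0,"rz":0,"gripper":-1},{"tx":0,"ty":0,"tz":0,"rx":0,"ry":0,"rz":0,"gripper":-1},{"tx":0,"ty":0,"tz":0,"rx":0,"ry":0,"rz":0,"gripper":-1}]' --squeeze 60

```text
clock: 8.4
eef_pos: [494.2, -308.6, 24.3]
tcp_rot: [-3.142, 0.001, 2.677]
contact_force: [-3.1, 2.2, 8.4]
opening: 0.382
```

Contact: the force went from -1.6 to +8.4 N. I release and rise.

move_arm --increments '[{"tx":0,"ty":0,"tz":0,"rx":0,"ry":0,"rz":0,"gripper":1},{"tx":0,"ty":0,"tz":0,"rx":0,"ry":0,"rz":0,"gripper":1},{"tx":0,"ty":0,"tz":0,"rx":0,"ry":0,"rz":0,"gripper":1},{"tx":0,"ty":0,"tz":0,"rx":0,"ry":0,"rz":0,"gripper":1},{"tx":0,"ty":0,"tz":0,"rx":0,"ry":0,"rz":0,"gripper":1},{"tx":0,"ty":0,"tz":0,"rx":0,"ry":0,"rz":0,"gripper":1},{"tx":0,"ty":0,"tz":-1,"rx":0,"ry":0,"rz":0,"gripper":1},{"tx":0,"ty":0,"tz":-2.5,"rx":0,"ry":0,"rz":0,"gripper":1},{"tx":0,"ty":0,"tz":-4,"rx":0,"ry":0,"rz":0,"gripper":1},{"tx":0,"ty":0,"tz":-4,"rx":0,"ry":0,"rz":0,"gripper":1},{"tx":0,"ty":0,"tz":-4,"rx":0,"ry":0,"rz":0,"gripper":1},{"tx":0,"ty":0,"tz":0,"rx":0,"ry":0,"rz":0,"gripper":1}]'

```text
clock: 9.6
eef_pos: [496.9, -310.3, 184.8]
tcp_rot: [-3.141, 0.01, 2.677]
contact_force: [1.2, -0.3, 0.3]
opening: 1.001
```

```bash
python3 - <<'E'
from h import *
s=r.sense(); print(s['clock'],s['eef_pos'],s['tcp_rot'],s['contact_force'],s['opening'],s['qpos'])
im,W=cloud('wrist',s); save(im,'w4.png')
k=(W[:,:,2]>9)&(W[:,:,2]<28); p=W[k]
A=np.c_[p[:,:2],np.ones(len(p))]; print('lid plate',np.linalg.lstsq(A,p[:,2],rcond=None)[0], np.median(p[:,2]),p.min(0),p.max(0))
im,W=cloud('top')
red=(im[:,:,0]>90)&(im[:,:,1]<60)&(im[:,:,2]<60)&(abs(W[:,:,0]-523)<90)&(abs(W[:,:,1]-260)<60)
p=W[red];print('handle',red.sum(),p.min(0),p.max(0),np.median(p,0),cv2.minAreaRect(p[:,:2].astype(np.float32)))
b=(im[:,:,2].astype(int)-im[:,:,0]>50)&(abs(W[:,:,0]-603)<140)&(abs(W[:,:,1])<110)
p=W[b];print('tray',np.median(p,0),cv2.minAreaRect(p[:,:2].astype(np.float32)))
E
```

```text
9.6 [ 496.87087838 -310.25781791  184.8239185 ] [-3.14061834  0.00984904  2.67681533] [ 1.17452546 -0.31100922  0.33973085] 1.0006083165991273 [-5.60729919e-01  3.36065653e-01  1.77092716e+00 -3.07209948e-05
  1.02470276e+00 -1.66672830e+00]
lid plate [ 3.41653892e-04 -1.74958582e-03  1.70485783e+01] 17.778156412161366 [ 397.40601373 -572.35371672    9.00377504] [736.10616414 -62.87674646  27.99048207]
handle 111 [462.31771396 235.89230873   5.41541932] [541.57412953 255.51262374  38.48143033] [501.09816435 243.71235241  32.29283063] ((501.8494567871094, 244.6299591064453), (79.02708435058594, 19.12073516845703), 2.8738412857055664)
tray [599.51825334   5.4198897    4.75482665] ((600.0241088867188, 5.381134033203125), (218.86219787597656, 148.71136474609375), 3.1967687606811523)
```

View pics/w4.png

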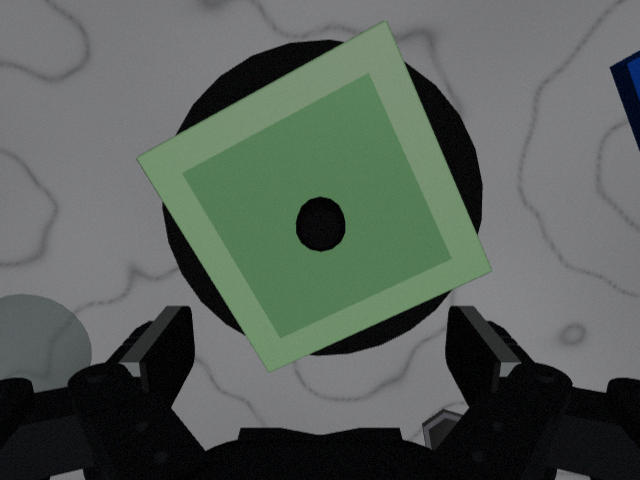

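The lid lies flat on the mat: plate top at 17.8 against 17 expected, centred within a few mm. Handle centre is at about (501, 244.5), so the grip point is near (516, 244). I'll turn the jaws to world y and partly close them, because fully open they would hit the caddy wall.

move_arm --increments '[{"tx":0,"ty":0,"tz":0,"rx":0,"ry":0,"rz":-6.65,"gripper":-0.14},{"tx":0,"ty":0,"tz":0,"rx":0,"ry":0,"rz":-6.65,"gripper":-0.14},{"tx":0,"ty":0,"tz":0,"rx":0,"ry":0,"rz":-6.65,"gripper":-0.14},{"tx":0,"ty":0,"tz":0,"rx":0,"ry":0,"rz":-6.65,"gripper":-0.14},{"tx":0,"ty":1,"tz":0,"rx":0,"ry":0,"rz":0,"gripper":-0.14},{"tx":0,"ty":2.5,"tz":0,"rx":0,"ry":0,"rz":0,"gripper":-0.14},{"tx":0,"ty":4,"tz":0,"rx":0,"ry":0,"rz":0,"gripper":-0.14},{"tx":-0.3,"ty":4,"tz":0,"rx":0,"ry":0,"rz":0,"gripper":-0.14},{"tx":-0.3,"ty":4,"tz":0,"rx":0,"ry":0,"rz":0,"gripper":-0.14},{"tx":-0.3,"ty":4,"tz":0,"rx":0,"ry":0,"rz":0,"gripper":-0.14},{"tx":-0.3,"ty":4,"tz":0,"rx":0,"ry":0,"rz":0,"gripper":-0.14},{"tx":-0.3,"ty":4,"tz":0,"rx":0,"ry":0,"rz":0,"gripper":-0.14}]'

```text
clock: 10.9
eef_pos: [508.0, -31.3, 177.5]
tcp_rot: [3.141, -0.002, 3.137]
contact_force: [1.4, -0.3, -0.1]
opening: 0.43
```

move_arm --increments '[{"tx":-0.3,"ty":4,"tz":0,"rx":0,"ry":0,"rz":0,"gripper":-0.14},{"tx":-0.2,"ty":4,"tz":0,"rx":0,"ry":0,"rz":0,"gripper":-0.14},{"tx":0,"ty":4,"tz":0,"rx":0,"ry":0,"rz":0,"gripper":-0.14},{"tx":0,"ty":4,"tz":0,"rx":0,"ry":0,"rz":0,"gripper":-0.14},{"tx":0,"ty":4,"tz":0,"rx":0,"ry":0,"rz":0,"gripper":-0.14},{"tx":0,"ty":4,"tz":0,"rx":0,"ry":0,"rz":0,"gripper":-0.14},{"tx":0,"ty":2.5,"tz":0,"rx":0,"ry":0,"rz":0,"gripper":-0.14},{"tx":0,"ty":1.3,"tz":0,"rx":0,"ry":0,"rz":0,"gripper":-0.14},{"tx":0,"ty":0,"tz":0,"rx":0,"ry":0,"rz":0,"gripper":-0.14},{"tx":0,"ty":0,"tz":0,"rx":0,"ry":0,"rz":0,"gripper":-0.14},{"tx":0,"ty":0,"tz":0,"rx":0,"ry":0,"rz":0,"gripper":-0.14}]'

```text
clock: 12.0
eef_pos: [514.0, 243.2, 178.1]
tcp_rot: [-3.141, -0.001, 3.139]
contact_force: [-0.6, 0.1, 1.0]
opening: 0.427
```

```bash
python3 - <<'E'
from h import *
s=r.sense(); print(s['clock'],s['eef_pos'],s['tcp_rot'],s['contact_force'],s['opening'],s['qpos'])
im,W=cloud('wrist',s); save(im,'w5.png')
i=im.astype(int)
red=(i[:,:,0]>70)&(i[:,:,0]>2*i[:,:,1])&(abs(W[:,:,1]-244)<40)&(W[:,:,2]<50)
p=W[red];q=p[p[:,2]>27];print('handle',red.sum(),q.min(0),q.max(0),np.median(q,0),cv2.minAreaRect(q[:,:2].astype(np.float32)))
for n in ['gauge','wrench']:
  for e in r.cut_out(n,'wrist')[:1]:
    p=W[e['mask']]; p=p[~np.isnan(p[:,0])]; print(n,e['confidence'],cv2.minAreaRect(p[:,:2].astype(np.float32)),p.min(0),p.max(0))
E
```

```text
12.0 [514.04751522 243.23367119 178.06669537] [-3.14098901e+00 -5.97111245e-04  3.13932296e+00] [-0.64174757  0.13795033  1.03314794] 0.42727426672766033 [ 4.39494392e-01  3.24132919e-01  1.80568663e+00 -3.42379227e-04
  1.01257100e+00 -1.12885095e+00]
handle 3485 [459.2339182  232.26591182  28.94059298] [577.61709013 252.22472629  37.39451456] [501.0059168  242.25580827  32.28160237] ((518.3923950195312, 242.12738037109375), (118.4249267578125, 19.2706356048584), 0.6287322044372559)
gauge 0.84 ((531.219482421875, 248.37667846679688), (53.86487579345703, 165.63841247558594), 81.0972671508789) [446.97362139 214.17970776   2.09173383] [615.62856261 268.58079865  37.80791776]
wrench 0.74 ((516.7869262695312, 284.8845520019531), (132.22174072265625, 45.42660903930664), 2.5258123874664307) [450.4352422  261.61384471   2.94644974] [583.07772711 310.26046354 186.05151414]
```

View pics/w5.png

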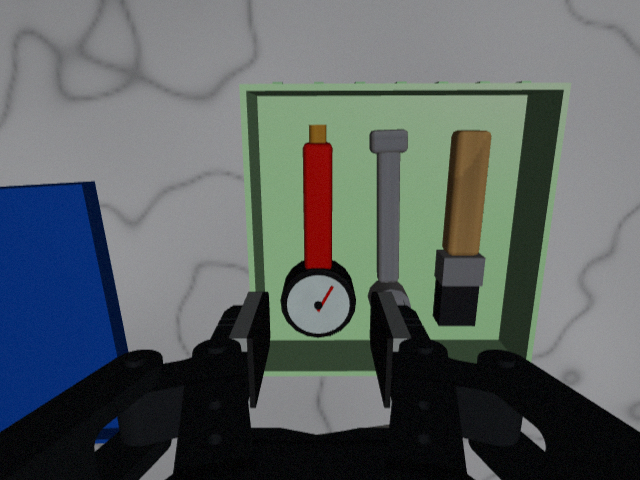

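The handle runs down the picture at column 318, rows 143–268, between the open jaws. Its centre line is y≈242.3 and it starts at x≈459, so the grip point is (517, 242). The wrench shaft is clear of the fingers. I descend.

move_arm --increments '[{"tx":-0.3,"ty":-0.1,"tz":2,"rx":0,"ry":0,"rz":0,"gripper":-0.14},{"tx":0,"ty":0,"tz":3,"rx":0,"ry":0,"rz":0,"gripper":-0.14},{"tx":0,"ty":0,"tz":3,"rx":0,"ry":0,"rz":0,"gripper":-0.14},{"tx":0,"ty":0,"tz":3,"rx":0,"ry":0,"rz":0,"gripper":-0.14},{"tx":0,"ty":0,"tz":2,"rx":0,"ry":0,"rz":0,"gripper":-0.14},{"tx":0,"ty":0,"tz":1.5,"rx":0,"ry":0,"rz":0,"gripper":-0.14},{"tx":0,"ty":0,"tz":1.2,"rx":0,"ry":0,"rz":0,"gripper":-0.14},{"tx":0,"ty":0,"tz":0.8,"rx":0,"ry":0,"rz":0,"gripper":-0.14},{"tx":0,"ty":0,"tz":0.3,"rx":0,"ry":0,"rz":0,"gripper":-0.14},{"tx":0,"ty":0,"tz":0,"rx":0,"ry":0,"rz":0,"gripper":-0.14},{"tx":0,"ty":0,"tz":0,"rx":0,"ry":0,"rz":0,"gripper":-0.14}]'

```text
clock: 13.25
eef_pos: [517.7, 243.8, 10.9]
tcp_rot: [3.141, 0.001, 3.141]
contact_force: [1.3, -0.1, -0.1]
opening: 0.431
```

move_arm --increments '[{"tx":0,"ty":-0.15,"tz":0.1,"rx":0,"ry":0,"rz":0,"gripper":-0.14},{"tx":0,"ty":0,"tz":0,"rx":0,"ry":0,"rz":0,"gripper":-1},{"tx":0,"ty":0,"tz":0,"rx":0,"ry":0,"rz":0,"gripper":-1},{"tx":0,"ty":0,"tz":0,"rx":0,"ry":0,"rz":0,"gripper":-1},{"tx":0,"ty":0,"tz":0,"rx":0,"ry":0,"rz":0,"gripper":-1},{"tx":0,"ty":0,"tz":0,"rx":0,"ry":0,"rz":0,"gripper":-1}]' --squeeze 60

```text
clock: 13.85
eef_pos: [517.5, 242.1, 9.8]
tcp_rot: [3.141, 0.001, 3.141]
contact_force: [-0.4, 0.1, 6.4]
opening: 0.22
```

move_arm --increments '[{"tx":0,"ty":0,"tz":-0.5,"rx":0,"ry":0,"rz":0,"gripper":-1},{"tx":0,"ty":0,"tz":-1,"rx":0,"ry":0,"rz":0,"gripper":-1},{"tx":0,"ty":0,"tz":-2,"rx":0,"ry":0,"rz":0,"gripper":-1},{"tx":0,"ty":0,"tz":-3,"rx":0,"ry":0,"rz":0,"gripper":-1},{"tx":0,"ty":0,"tz":-3,"rx":0,"ry":0,"rz":0,"gripper":-1},{"tx":0,"ty":0,"tz":-2,"rx":0,"ry":0,"rz":0,"gripper":-1},{"tx":0,"ty":0,"tz":-0.5,"rx":0,"ry":0,"rz":0,"gripper":-1},{"tx":0,"ty":0,"tz":0,"rx":0,"ry":0,"rz":0,"gripper":-1},{"tx":0,"ty":0,"tz":0,"rx":0,"ry":0,"rz":0,"gripper":-1}]' --squeeze 60

```text
clock: 14.75
eef_pos: [516.5, 241.7, 128.3]
tcp_rot: [-3.141, -0.001, 3.141]
contact_force: [-0.3, 1.0, -2.8]
opening: 0.223
```

```bash
python3 - <<'E'
from h import *
s=r.sense(); print(s['clock'],s['eef_pos'],s['tcp_rot'],s['contact_force'],s['opening'])
im,W=cloud('wrist',s); save(im,'w6.png')
i=im.astype(int)
red=(i[:,:,0]>60)&(i[:,:,0]>2*i[:,:,1])&(abs(W[:,:,1]-244)<40)&(W[:,:,2]>100)
p=W[red];q=p[p[:,2]>np.median(p[:,2])-6];print('handle',red.sum(),q.min(0),q.max(0),np.median(q,0))
A=np.c_[q[:,:2],np.ones(len(q))]; print('plane',np.linalg.lstsq(A,q[:,2],rcond=None)[0],cv2.minAreaRect(q[:,:2].astype(np.float32)))
E
```

```text
14.75 [516.49219403 241.74544754 128.34968348] [-3.14096798e+00 -1.39818209e-03  3.14106951e+00] [-0.31916784  1.04869832 -2.75529711] 0.22292231863700251
handle 16551 [457.74023863 231.92889737 144.75705051] [546.59539646 251.75002912 153.06370023] [495.18537935 241.89040067 150.72722943]
plane [ 7.59618055e-04 -4.07930861e-03  1.51275770e+02] ((502.169189453125, 241.85543823242188), (88.86293029785156, 19.80646324157715), 0.036859411746263504)
```

View pics/w6.png

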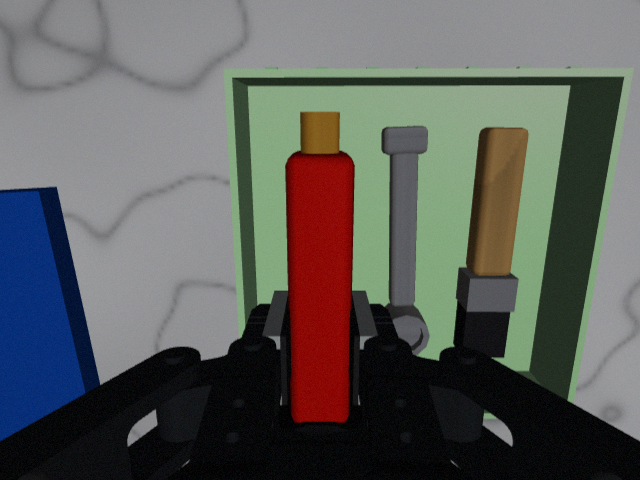

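The gauge is held level: handle top at 150.7 and tilt below 0.005. Brush and wrench are still in the caddy. The gauge origin is at TCP +11.5 mm in x and 5.5 mm below the TCP. Now to the tray.

move_arm --increments '[{"tx":-0.4,"ty":-1.2,"tz":0,"rx":0,"ry":0,"rz":0,"gripper":-1},{"tx":-0.75,"ty":-2.5,"tz":0,"rx":0,"ry":0,"rz":0,"gripper":-1},{"tx":-1,"ty":-3.3,"tz":0,"rx":0,"ry":0,"rz":0,"gripper":-1},{"tx":-1,"ty":-3.3,"tz":0,"rx":0,"ry":0,"rz":0,"gripper":-1},{"tx":-1,"ty":-3.3,"tz":0,"rx":0,"ry":0,"rz":0,"gripper":-1},{"tx":-1,"ty":-3.3,"tz":0,"rx":0,"ry":0,"rz":0,"gripper":-1},{"tx":-1,"ty":-3.3,"tz":0,"rx":0,"ry":0,"rz":0,"gripper":-1},{"tx":-0.8,"ty":-2.4,"tz":0,"rx":0,"ry":0,"rz":0,"gripper":-1},{"tx":-0.4,"ty":-1.1,"tz":0,"rx":0,"ry":0,"rz":0,"gripper":-1},{"tx":0,"ty":0,"tz":0,"rx":0,"ry":0,"rz":0,"gripper":-1},{"tx":0,"ty":0,"tz":0,"rx":0,"ry":0,"rz":0,"gripper":-1}]' --squeeze 60

```text
clock: 15.9
eef_pos: [590.1, 5.2, 128.7]
tcp_rot: [3.141, -0.001, 3.14]
contact_force: [-0.2, 0.5, -2.5]
opening: 0.225
```

move_arm --increments '[{"tx":0,"ty":0,"tz":1.5,"rx":0,"ry":0,"rz":0,"gripper":-1},{"tx":0,"ty":0,"tz":3,"rx":0,"ry":0,"rz":0,"gripper":-1},{"tx":0,"ty":0,"tz":3,"rx":0,"ry":0,"rz":0,"gripper":-1},{"tx":0,"ty":0,"tz":2,"rx":0,"ry":0,"rz":0,"gripper":-1},{"tx":0,"ty":0,"tz":1,"rx":0,"ry":0,"rz":0,"gripper":-1},{"tx":0,"ty":0,"tz":0.5,"rx":0,"ry":0,"rz":0,"gripper":-1},{"tx":0,"ty":0,"tz":0.3,"rx":0,"ry":0,"rz":0,"gripper":-1},{"tx":0,"ty":0,"tz":0,"rx":0,"ry":0,"rz":0,"gripper":-1},{"tx":0,"ty":0,"tz":0,"rx":0,"ry":0,"rz":0,"gripper":-1}]' --squeeze 60

```text
clock: 16.8
eef_pos: [591.3, 5.1, 17.1]
tcp_rot: [3.142, 0.001, 3.141]
contact_force: [-0.2, 0.7, -2.9]
opening: 0.216
```

move_arm --increments '[{"tx":0,"ty":0,"tz":0.3,"rx":0,"ry":0,"rz":0,"gripper":-1},{"tx":0,"ty":0,"tz":0.2,"rx":0,"ry":0,"rz":0,"gripper":-1},{"tx":0,"ty":0,"tz":0.1,"rx":0,"ry":0,"rz":0,"gripper":-1},{"tx":0,"ty":0,"tz":0.1,"rx":0,"ry":0,"rz":0,"gripper":-1},{"tx":0,"ty":0,"tz":0,"rx":0,"ry":0,"rz":0,"gripper":-1},{"tx":0,"ty":0,"tz":0,"rx":0,"ry":0,"rz":0,"gripper":-1}]' --squeeze 60

```text
clock: 17.4
eef_pos: [590.6, 5.0, 9.8]
tcp_rot: [-3.142, -0.0, 3.141]
contact_force: [-2.4, -0.1, 5.8]
opening: 0.221
```

Contact: -2.9 to +5.8 N. I release and rise.

move_arm --increments '[{"tx":0,"ty":0,"tz":0,"rx":0,"ry":0,"rz":0,"gripper":0.1},{"tx":0,"ty":0,"tz":0,"rx":0,"ry":0,"rz":0,"gripper":0.1},{"tx":0,"ty":0,"tz":0,"rx":0,"ry":0,"rz":0,"gripper":0.1},{"tx":0,"ty":0,"tz":0,"rx":0,"ry":0,"rz":0,"gripper":0.1},{"tx":0,"ty":0,"tz":0,"rx":0,"ry":0,"rz":0,"gripper":0.1},{"tx":0,"ty":0,"tz":-1,"rx":0,"ry":0,"rz":0,"gripper":0.1},{"tx":0,"ty":0,"tz":-2.5,"rx":0,"ry":0,"rz":0,"gripper":0.1},{"tx":0,"ty":0,"tz":-4,"rx":0,"ry":0,"rz":0,"gripper":0.1},{"tx":0,"ty":0,"tz":-4,"rx":0,"ry":0,"rz":0,"gripper":0.1},{"tx":0,"ty":0,"tz":-4,"rx":0,"ry":0,"rz":0,"gripper":0.1},{"tx":0,"ty":0,"tz":0,"rx":0,"ry":0,"rz":0,"gripper":0.1},{"tx":0,"ty":0,"tz":0,"rx":0,"ry":0,"rz":0,"gripper":0.1}]'

```text
clock: 18.6
eef_pos: [591.3, 5.0, 166.0]
tcp_rot: [3.142, 0.003, 3.141]
contact_force: [-0.8, -0.4, -0.6]
opening: 0.552
```

```bash
python3 - <<'E'
from h import *
s=r.sense(); print(s['clock'],s['eef_pos'],s['tcp_rot'],s['contact_force'],s['opening'])
im,W=cloud('wrist',s); i=im.astype(int)
red=(i[:,:,0]>60)&(i[:,:,0]>2*i[:,:,1])&(abs(W[:,:,1])<60)&(W[:,:,2]<60)&(W[:,:,0]<615)
q=W[red];q=q[q[:,2]>np.median(q[:,2])-4]
A=np.c_[q[:,:2],np.ones(len(q))]; print('handle',np.median(q,0),q.min(0),q.max(0),'plane',np.linalg.lstsq(A,q[:,2],rcond=None)[0])
b=(i[:,:,2]-i[:,:,0]>40)&(W[:,:,2]>12)&(W[:,:,2]<25); print('tray rim',cv2.minAreaRect(W[b][:,:2].astype(np.float32)))
im2,W2=cloud('top'); save(cv2.hconcat([cv2.resize(im,(400,300)),cv2.resize(im2[150:330,240:480],(400,300))]),'fin.png')
E
```

```text
18.6 [591.27000891   5.02710337 165.96164215] [3.14158547e+00 2.88234498e-03 3.14105934e+00] [-0.75322042 -0.43933686 -0.55432919] 0.5516341418935383
handle [571.07207367   5.50162077  32.21679674] [532.08030504  -4.60786733  28.55862689] [614.99769769  15.02342362  34.80220532] plane [ 3.36014763e-03 -7.35143744e-03  3.02793853e+01]
tray rim ((601.71826171875, 3.8433837890625), (220.69461059570312, 150.93263244628906), 3.208021402359009)
```

View pics/fin.png

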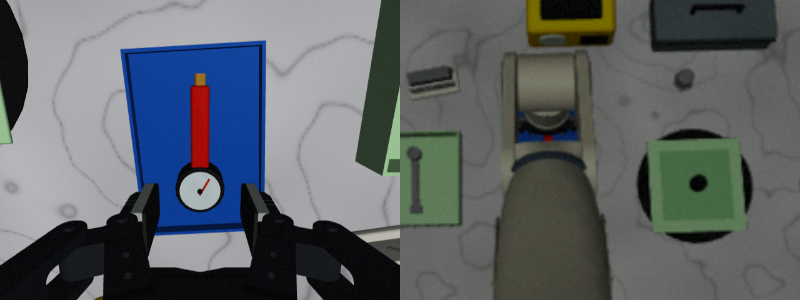

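The gauge lies dial up in the middle of the tray: origin about (602, 5.5), tray centre (601.7, 3.8), handle top at 32 as expected. The lid is flat on the mat at lower right. I hand the job in.

```bash
python3 -c "
from rig import r
print(r.sign_off(), r.sense()['clock'])"
```

```text
the job is handed in; nothing more can be done
the job is handed in; nothing more can be done
```

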